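Swing the mast camera with its spring-centred stick

ROBOT

A 6-joint arm with a two-finger parallel gripper is mounted at the origin on the work surface. World frame = base frame: x ahead of the robot, y to its left, z up, the work surface at z = 0. Lengths are in m, angles in rad, forces in N, time in s.
With the tool pointing down it reaches from about 0.35 to 0.85 m from the base axis. Payload 8.1 kg.
Tool frame: the origin (TCP) lies midway between the tips of the shut fingers; the grasp point (between the pads) lies 19 mm behind it; z points along the fingers, y is the line along which they close (so a half turn about z gives the same grasp; the last joint's range is limited). The gripper opens to 85 mm and grips with 20 to 120 N. Pads are 22 mm wide; open, the fingers measure 114 mm over their backs; the gripper's body (76 mm by 85 mm) begins 54 mm behind the grasp point. The pads swing forward as they close: fully open they stand 13 mm farther back than shut.
Start: joints at [-1.427, 0.13, 1.488, -0, 1.523, -0.085], TCP at [0.136, -0.584, 0.231] pointing down, gripper open.
Joint ranges: [-2.96, 2.96], [-0.89, 2.26], [0.02, 2.5], [-1.34, 4.48], [0, 2.73], [-2.66, 2.66]. Speed limits (rad/s): [2.39, 2.39, 2.79, 3.14, 3.14, 3.14].

INTERFACE

Orientations are given as a rotation vector (axis times angle).
In Python, from bench import read_state, camera, sign_off gives the robot as it stands.
- The arm moves only by the shell command python3 -m crank 'ROWS' [FORCE]. ROWS is a JSON object of lists of equal length, an entry for each row: "rotation": the turn, a rotation vector about the tool's x, y, z in rad, a list of three; "delta_pos": the shift along the tool's x, y, z in m, a list of three; "claw": the closure, from 0 (fully open) to 1 (shut). A call has 1 to 10 rows; each row shifts and turns the commanded pose from where the row before left it, along the tool's axes as they then stand; what a row does not reach is not made up. A row lasts 1/12 s, in which the tool goes at most 41.7 mm and 7.16 degrees, less where a joint would pass 70% of its speed; a pose out of reach is approached as far as the arm can. A call is refused whole if a number of a shift passes 0.0417 or a number of a turn 0.125, either way. A call with a gripper value outside its range is refused whole. The fingers move at their own pace and stop on an object; FORCE is the grip in N (left out, the last holds). Time passes only in rows, so rows that do not move let the fingers close. It gives the time, the measured TCP pose, the force, the opening and the grip force at its end, in the units of the state.
- read_state(): the state, without advancing time (a new reading comes with each control period).
- camera(name): name is "side" or "top"; returns a dict with "img" (384x512x3 uint8, red, green, blue), "depth" (384x512 float32, m along the optical axis (not along the pixel's ray), 0 where there is no reading), "camera_matrix" (3x3 intrinsics, pixels), "origin" and "rotation" of the camera in the world. Camera axes: x right, y up, looking along -z (the intrinsics and any distortion apply to the point x, -y, -z); pixel columns grow to the right and rows downward; lengths in m; the calibration is good to about 2 mm. A picture is of the moment at which its call begins.
- sign_off(): hands the job in; it is judged then, once.
The state is a dict: "clock": time; "joints": joint angles; "dq": joint speeds; "tau": joint torques, N m; "eef_pos": TCP position; "orientation": TCP orientation; "ft_force": force on the tool from outside, world axes, zero at the start; "moment": the same for the moment, N m; "grip_width": finger opening in m; "finger_force": force on a finger pad.
Only numpy, scipy, OpenCV 4.12 (cv2) and the standard library are available. Lean on these libraries where they do the work, as an engineer would, in place of code of your own. Each camera call takes 0.05 s, during which the arm holds its last target. There are 200 camera calls.

TASK

Swing the mast camera round: tilt the stick with the yellow knob right over towards the green bar on its own box, hold it there for at least one second, then let it come back to the middle and let go. Do not drive it any other way, and leave the blue-knobbed stick of the floodlight and the mug alone.

Things in the scene. Friction and masses are not known exactly. Their poses are not given: they have to be found in the camera images.
- camera_remote: Remote with the yellow knob: dark grey box 100 x 100 mm, 48 mm high, fixed to the desk. Origin: centre of its underside; z up. Its x axis points to the edge of its top with the green bar and lamp (36 mm from the middle, 56 mm high); -x has a white bar. A rubber boot, 56 mm wide, rises to 71 mm round the foot of the stick, which stands at the middle and tilts any way about a point 55 mm above the desk.
- camera_knob (a point): Centre of the yellow knob, an upright cylinder 30 mm across, from 18 mm below to 17 mm above this point, on a 12 mm rod. Springs hold the stick upright: this point is then 125 mm above the desk over the middle of the box, 70 mm above the pivot. Stops limit the tilt to 24 degrees (0.42 rad): knob 28 mm sideways and 6 mm lower; about 3.6 N at the knob holds it there.
- light_knob (a point): Centre of the blue knob of the floodlight remote: the same box, bars and stick as the camera remote, but for the knob's colour. 125 mm above the desk at rest. Not to be used.
- mug: White ceramic mug with a handle, 80 mm across the rim and 92 mm high, standing loose on the desk beyond the remotes. Origin: centre of its underside; z up. To be left standing where it is.
Not all that is in view belongs to the job. Leave any red look-alike of the mug alone.

How it is judged:
By the outcome, as a careful person would: the job done as asked, in the order asked, and still so for the second after the job is handed in, with the robot touching nothing.
It also fails if it takes over 35 s, if anything falls off the work surface, if the arm or the gripper's body presses on something with over 40 N, if the wrist force passes 120 N, or if a joint passes its speed limit or range.

## Working session

There is one attempt and no reset: what is moved stays moved. The work goes in short steps, Python scripts to look and compute and a shell command to move; the robot and the scene stay as the last step left them, time stands still between calls to the robot, and variables do not carry over. Pictures are saved under pics/ and viewed, at most 10 in all, crops included, and the job is handed in when it is done.

```bash
mkdir -p pics
cat > h.py <<'E'
import numpy as np,cv2
from bench import read_state,camera,sign_off
def pt(c,u,v,d=None):
    if d is None:
        p=c["depth"][int(v)-1:int(v)+2,int(u)-1:int(u)+2]; d=np.median(p[p>0])
    K=np.array(c["camera_matrix"]); r=np.linalg.solve(K,[u,v,1])*d
    return np.array(c["rotation"])@(r*[1,-1,-1])+np.array(c["origin"])
E
python3 - <<'E'
from h import *
import pickle
for n in("top","side"):
    c=camera(n); pickle.dump(c,open(n+".pkl","wb"))
    cv2.imwrite(f"pics/{n}0.png",cv2.resize(c["img"][:,:,::-1],(800,600),interpolation=cv2.INTER_CUBIC))
    print(n,c["origin"],c["rotation"],c["camera_matrix"],{k:v for k,v in c.items() if k not in("img","depth","origin","rotation","camera_matrix")})
print(read_state())
E
```

```text
top [0.47363562 0.01866853 0.85357002] [ 0.17542731 -0.18649532 -1.58916075] [[415.24277163   0.         249.89741164]
 [  0.         415.24277163 191.44977694]
 [  0.           0.           1.        ]] {}
side [0.26586823 0.44145661 0.60983327] [ 0.40153752 -1.02054127 -2.25662074] [[405.56749133   0.         251.12778262]
 [  0.         405.56749133 190.63978982]
 [  0.           0.           1.        ]] {}
{'clock': 0.1, 'joints': array([-1.42738345e+00,  1.31152181e-01,  1.48917870e+00, -1.04622034e-05,
        1.52298491e+00, -8.54221119e-02]), 'dq': array([-0.00036893, -0.00161822, -0.00222281,  0.00023337,  0.00220675,
       -0.00258975]), 'tau': array([ 8.85793470e-04, -5.70956147e+01, -5.01940870e+01, -2.84482885e-04,
        8.10765952e-03, -1.39724793e-05]), 'eef_pos': array([ 0.13603952, -0.58386307,  0.23030501]), 'orientation': array([-3.11934027e+00, -3.58473573e-01,  9.48264669e-05]), 'ft_force': array([ 0.30057782, -0.39377078,  0.37668832]), 'moment': array([-0.03985224, -0.02784844, -0.03232046]), 'finger_force': 0.0, 'grip_width': 0.0854100817178264}
```

View pics/top0.png

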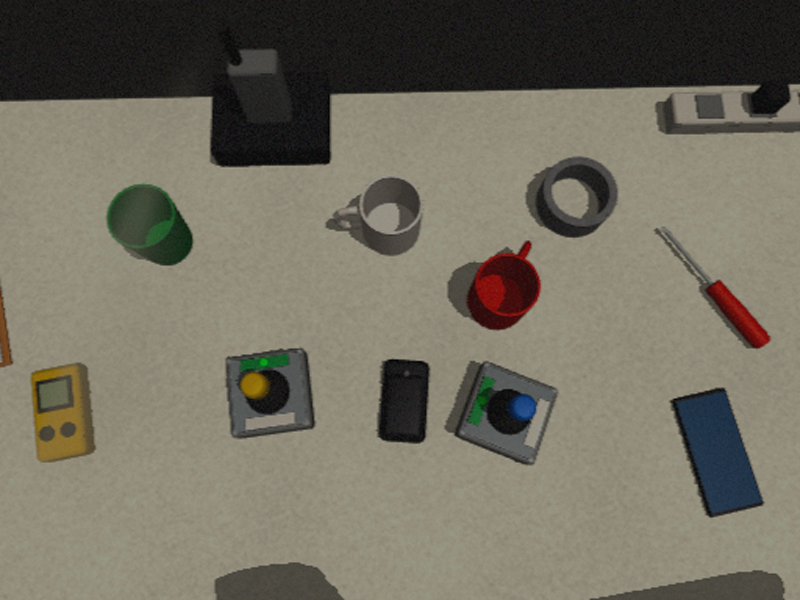

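View pics/side0.png

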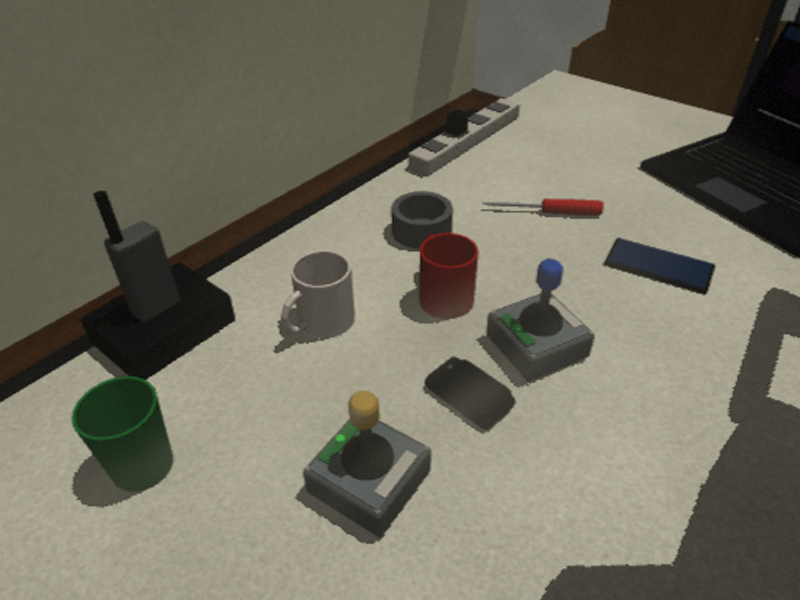

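The top view shows the yellow-knob stick at (255,385) with its green bar at (264,362) and its white bar at (270,423). Its look-alike is the blue-knob stick at (523,407), with its green bar at (481,400). The white mug is at (390,215) and the red one at (505,290). The remote I want is the yellow one at (255,385), because it has the yellow knob. I'll confirm that in a crop and measure.

```bash
sed -i 's/return np.array(c\["rotation"\])@/return cv2.Rodrigues(np.array(c["rotation"]))[0]@/' h.py
python3 - <<'E'
from h import *
import pickle
T=pickle.load(open("top.pkl","rb"));S=pickle.load(open("side.pkl","rb"))
a=cv2.resize(T["img"][210:290,135:215,::-1],(400,400),interpolation=cv2.INTER_CUBIC)
b=cv2.resize(S["img"][245:345,185:285,::-1],(400,400),interpolation=cv2.INTER_CUBIC)
cv2.imwrite("pics/crop.png",np.hstack([a,b]))
for n,c,box in(("top",T,(135,215,210,290)),("side",S,(185,285,245,345))):
    x0,x1,y0,y1=box; im=c["img"].astype(int);h=cv2.cvtColor(c["img"],cv2.COLOR_RGB2HSV)
    P=np.array([[pt(c,u,v,c["depth"][v,u]) for u in range(x0,x1)] for v in range(y0,y1)]);hh=h[y0:y1,x0:x1]
    for nm,m in(("green",(hh[...,0]>45)&(hh[...,0]<80)&(hh[...,1]>120)),("yellow",(hh[...,0]>15)&(hh[...,0]<32)&(hh[...,1]>150)),
      ("boxtop",(P[...,2]>.044)&(P[...,2]<.06)&(hh[...,1]<120))):
        q=P[m]; print(n,nm,m.sum(),np.median(q,0).round(4),q.min(0).round(4),q.max(0).round(4))
        if nm=="boxtop" : 
            r=cv2.minAreaRect((q[:,:2]*1000).astype(np.float32)); print(r)
# knob top in top img
for c,u,v in((T,255,385),(T,523,407),(S,363,405),(T,264,361),(T,270,423),(T,405,400),(T,505,262),(T,390,240)): print(u,v,pt(c,u*.64,v*.64).round(4))
E
```

```text
top green 214 [0.5849 0.1685 0.0516] [0.4736 0.0187 0.0471] [0.594  0.1986 0.8536]
top yellow 271 [0.5482 0.1631 0.1404] [0.4736 0.0187 0.0636] [0.5695 0.1808 0.8536]
top boxtop 1769 [0.5358 0.1572 0.0482] [0.4963 0.1136 0.044 ] [0.6021 0.2196 0.0598]
((549.0503540039062, 166.4326934814453), (98.326904296875, 98.46570587158203), 6.704944133758545)
side green 33 [0.5839 0.1727 0.0567] [0.5774 0.1672 0.0518] [0.5898 0.1989 0.0589]
  return _methods._mean(a, axis=axis, dtype=dtype,
  ret = um.true_divide(
Traceback (most recent call last):
ValueError: zero-size array to reduction operation minimum which has no identity
```

View pics/crop.png

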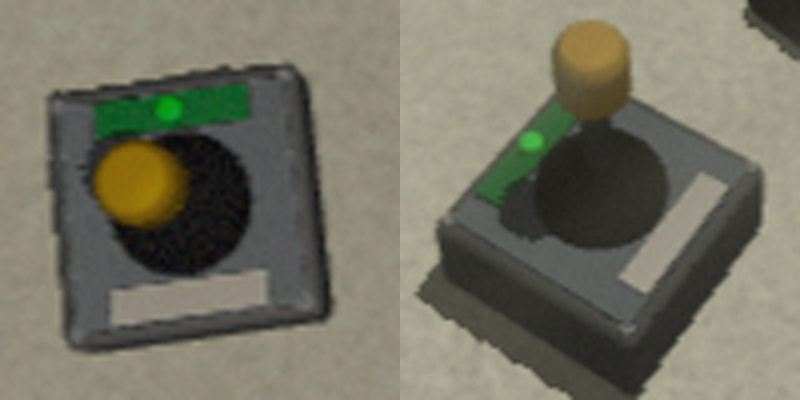

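The crop shows the yellow knob on the left at (135,183), the lamp on the green bar at (170,108) and the white bar at (188,297). This is the right remote. Its centre is about (0.549, 0.166), and its x axis is at about +6.7° yaw, which agrees with the green bar's position. I'll first turn the tool so that it closes across the tilt direction, then travel there.

```bash
python3 -m crank '{"rotation":[[0,0,0.112],[0,0,0],[0,0,0],[0,0,0],[0,0,0],[0,0,0],[0,0,0],[0,0,0],[0,0,0],[0,0,0]],"delta_pos":[[0,0,0],[0.012,-0.016,0],[0.0235,-0.033,0],[0.0235,-0.033,0],[0.0235,-0.033,0],[0.0235,-0.033,0],[0.0235,-0.033,0],[0.0235,-0.033,0],[0.0235,-0.033,0],[0.0235,-0.033,0]],"claw":[0,0,0,0,0,0,0,0,0,0]}' 20
python3 -m crank '{"rotation":[[0,0,0],[0,0,0],[0,0,0],[0,0,0],[0,0,0],[0,0,0],[0,0,0],[0,0,0],[0,0,0],[0,0,0]],"delta_pos":[[0.0235,-0.033,0],[0.0235,-0.033,0],[0.0235,-0.033,0],[0.0235,-0.033,0],[0.0235,-0.033,0],[0.0235,-0.033,0],[0.0235,-0.033,0],[0.0235,-0.033,0],[0.0235,-0.033,0],[0,0,0]],"claw":[0,0,0,0,0,0,0,0,0,0]}' 20
python3 - <<'E'
from h import *
import pickle
T=pickle.load(open("top.pkl","rb"));S=pickle.load(open("side.pkl","rb"))
g=pt(T,169,231.6); w=pt(T,172.6,269.4); d=g-w; print("lamp",g,"white",w,"yaw",np.degrees(np.arctan2(d[1],d[0])))
print("knob top",pt(T,162.6,246.2), "side knob",pt(S,233,258), "mug",pt(T,250,155),"red",pt(T,323,165))
s=read_state();R=cv2.Rodrigues(s["orientation"])[0]
print(s["clock"],s["eef_pos"],R.round(3).tolist()); print("to go in tool",R.T@(np.array([.549,.1664,.104])-s["eef_pos"]))
E
```

```text
clock: 0.93
eef_pos: [0.3024, -0.281, 0.2309]
orientation: [-3.136, -0.183, 0.0]
ft_force: [0.7, 0.3, 0.4]
grip_width: 0.0852
finger_force: 0.0
clock: 1.77
eef_pos: [0.479, 0.0426, 0.2305]
orientation: [-3.133, -0.191, 0.0]
ft_force: [1.1, 0.8, 0.7]
grip_width: 0.0855
finger_force: 0.0
lamp [0.58459029 0.16855941 0.05579253] white [0.51294819 0.16154761 0.04984729] yaw 5.589885792139143
knob top [0.54792371 0.16295991 0.14131877] side knob [0.54455707 0.17041468 0.14338947] mug [0.73462133 0.00836229 0.05830544] red [ 0.70292613 -0.13223891  0.08211638]
1.7667 [0.47902742 0.04257369 0.23051941] [[0.993, 0.122, -0.0], [0.122, -0.993, 0.003], [0.0, -0.003, -1.0]]
to go in tool [ 0.08452139 -0.11404419  0.12683192]
```

```bash
python3 -m crank '{"rotation":[[0,0,0],[0,0,0],[0,0,0],[0,0,0],[0,0,0],[0,0,0],[0,0,0],[0,0,0],[0,0,0],[0,0,0]],"delta_pos":[[0.021,-0.028,0],[0.021,-0.028,0],[0.021,-0.028,0],[0.021,-0.028,0],[0,0,0],[0,0,0.01],[0,0,0.02],[0,0,0.02],[0,0,0],[0,0,0]],"claw":[0,0,0,0,0,0,0,0,0,0]}' 20
python3 - <<'E'
from h import *
s=read_state();R=cv2.Rodrigues(s["orientation"])[0]
print("to go in tool",R.T@(np.array([.549,.1655,.104])-s["eef_pos"]))
c=camera("side");cv2.imwrite("pics/s2.png",cv2.resize(c["img"][150:350,130:397,::-1],(800,600),interpolation=cv2.INTER_CUBIC))
E
```

```text
clock: 2.6
eef_pos: [0.5463, 0.1564, 0.1796]
orientation: [3.136, 0.182, -0.006]
ft_force: [1.1, 0.2, 0.1]
grip_width: 0.0855
finger_force: 0.0
to go in tool [ 0.00401183 -0.00876722  0.07554179]
```

View pics/s2.png

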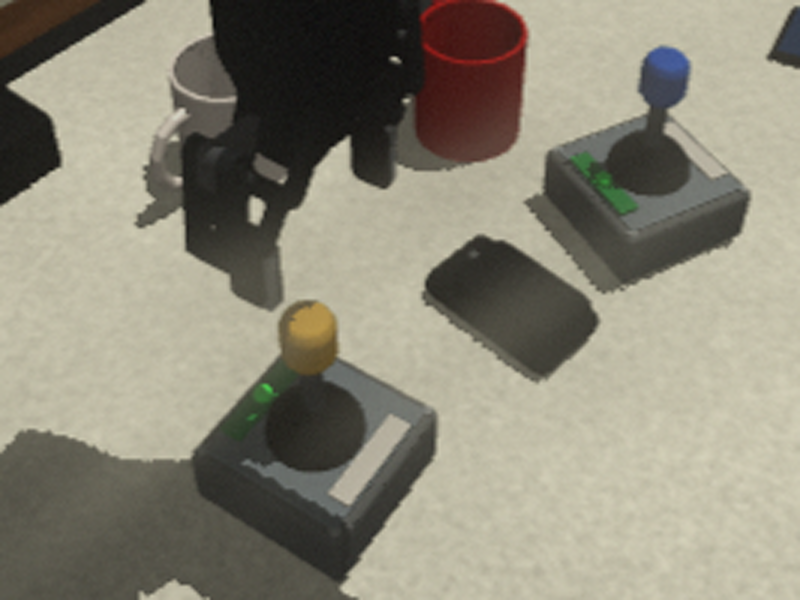

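The side view shows the fingertips at (257,300) and (375,180), on either side of and above the yellow knob at (308,335). I'll correct the offset, descend and close lightly.

```bash
python3 -m crank '{"rotation":[[0,0,0],[0,0,0],[0,0,0],[0,0,0],[0,0,0],[0,0,0],[0,0,0],[0,0,0],[0,0,0],[0,0,0]],"delta_pos":[[0.004,-0.009,0],[0,0,0.015],[0,0,0.015],[0,0,0.015],[0,0,0.015],[0,0,0.015],[0,0,0],[0,0,0],[0,0,0],[0,0,0]],"claw":[0,0,0,0,0,0,0,0,0,0]}' 20
python3 -c "
from h import *
s=read_state();R=cv2.Rodrigues(s['orientation'])[0]
print(R.T@(np.array([.549,.1655,.104])-s['eef_pos']),R.round(3))
c=camera('side');cv2.imwrite('pics/s3.png',cv2.resize(c['img'][200:350,130:330,::-1],(800,600),interpolation=cv2.INTER_CUBIC))"
```

```text
clock: 3.48
eef_pos: [0.5522, 0.1675, 0.1083]
orientation: [-3.136, -0.183, -0.005]
ft_force: [0.0, -0.1, -0.2]
grip_width: 0.0851
finger_force: 0.0
[-0.00337519  0.00159519  0.00432261] [[ 0.993  0.117  0.003]
 [ 0.117 -0.993  0.001]
 [ 0.003 -0.    -1.   ]]
```

View pics/s3.png

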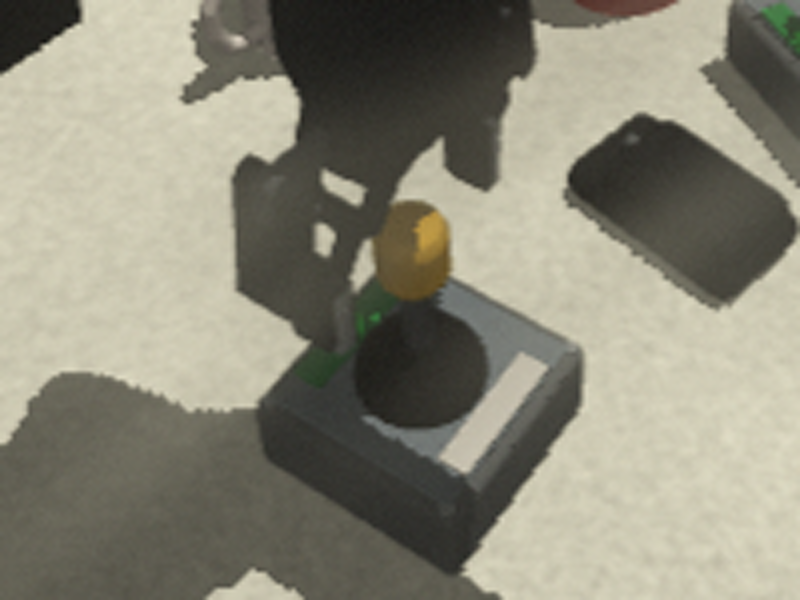

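The knob at (412,250) sits between the fingertips at (330,320) and (475,170). I'll make a small correction and then close.

```bash
python3 -m crank '{"rotation":[[0,0,0],[0,0,0],[0,0,0],[0,0,0],[0,0,0],[0,0,0],[0,0,0],[0,0,0],[0,0,0],[0,0,0]],"delta_pos":[[-0.0035,0.0015,0.004],[0,0,0],[0,0,0],[0,0,0],[0,0,0],[0,0,0],[0,0,0],[0,0,0],[0,0,0],[0,0,0]],"claw":[0,0,0.2,0.4,0.5,0.6,0.7,0.7,0.7,0.7]}' 20
python3 -c "
from h import *
s=read_state();R=cv2.Rodrigues(s['orientation'])[0]
print(R.T@(np.array([.549,.1655,.104])-s['eef_pos']))
c=camera('side');cv2.imwrite('pics/s4.png',cv2.resize(c['img'][200:350,130:330,::-1],(800,600),interpolation=cv2.INTER_CUBIC))"
```

```text
clock: 4.37
eef_pos: [0.5477, 0.1653, 0.1025]
orientation: [-3.136, -0.183, -0.0]
ft_force: [-0.0, 0.3, 1.7]
grip_width: 0.0288
finger_force: 19.9
[ 1.32040558e-03 -1.67218083e-05 -1.53229417e-03]
```

View pics/s4.png

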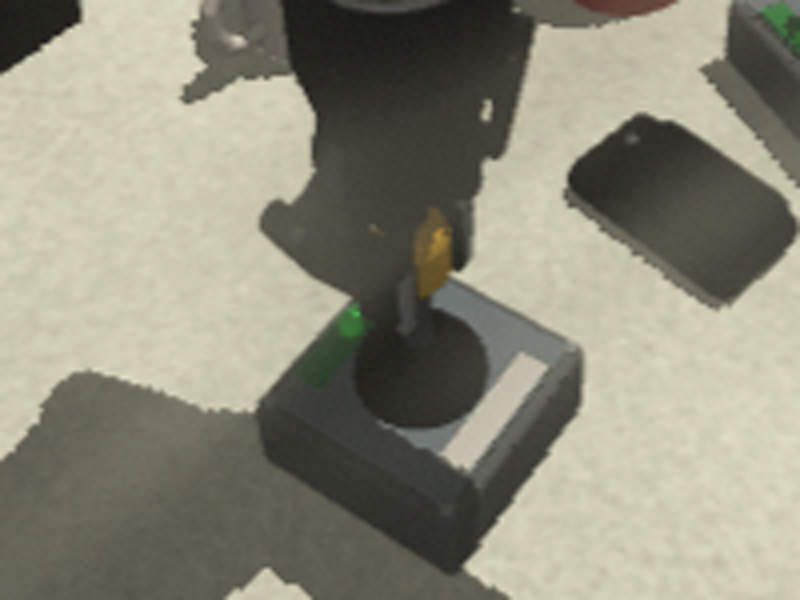

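The knob is gripped: opening 28.8 mm and the force is small. Next I'll rotate about the pivot, 47 mm below the TCP, towards the green bar.

```bash
python3 -m crank '{"rotation":[[0,-0.055,0],[0,-0.055,0],[0,-0.055,0],[0,-0.055,0],[0,-0.055,0],[0,-0.055,0],[0,-0.055,0],[0,-0.055,0],[0,0,0],[0,0,0]],"delta_pos":[[0.0027,0,0],[0.0027,0,0],[0.0027,0,0],[0.0027,0,0],[0.0027,0,0],[0.0027,0,0],[0.0027,0,0],[0.0027,0,0],[0,0,0],[0,0,0]],"claw":[0.7,0.7,0.7,0.7,0.7,0.7,0.7,0.7,0.7,0.7]}' 20
python3 -c "
from h import *
s=read_state();R=cv2.Rodrigues(s['orientation'])[0]
print(R.round(3)); k=s['eef_pos']-R[:,2]*.0215; print('knob',k, 'rel box', k-[.549,.1655,.125])
c=camera('side');cv2.imwrite('pics/s5.png',cv2.resize(c['img'][200:350,130:330,::-1],(800,600),interpolation=cv2.INTER_CUBIC))"
```

```text
clock: 5.25
eef_pos: [0.5677, 0.1676, 0.0977]
orientation: [3.034, 0.177, -0.686]
ft_force: [-6.4, 0.0, 4.7]
grip_width: 0.0289
finger_force: 21.7
[[ 0.897  0.117 -0.427]
 [ 0.105 -0.993 -0.05 ]
 [-0.43  -0.    -0.903]]
knob [0.57692976 0.16869836 0.11710553] rel box [ 0.02792976  0.00319836 -0.00789447]
```

View pics/s5.png

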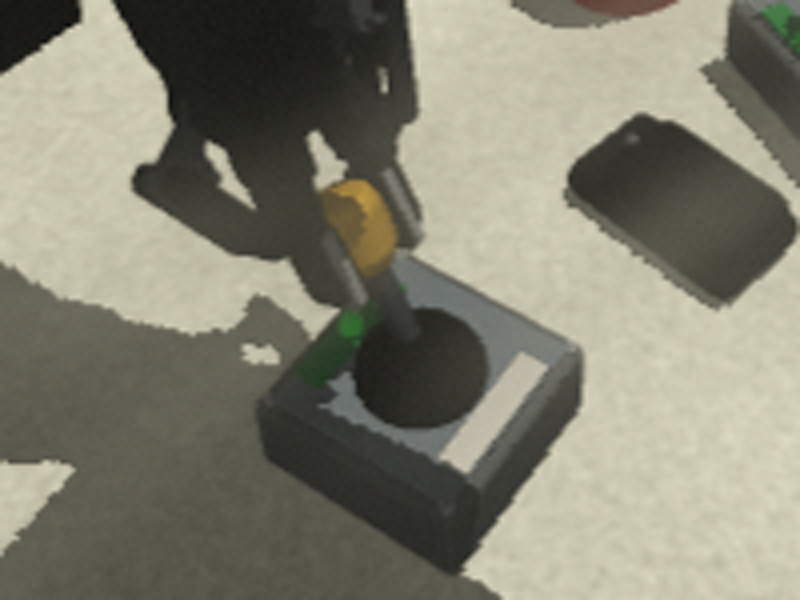

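The stick is tilted right over onto the green bar. The knob is 28 mm sideways and the reaction is 6.4 N, so it is at the stop. I'll hold for about 1.7 s, then reverse the motion.

```bash
for i in 1 2; do python3 -m crank '{"rotation":[[0,0,0],[0,0,0],[0,0,0],[0,0,0],[0,0,0],[0,0,0],[0,0,0],[0,0,0],[0,0,0],[0,0,0]],"delta_pos":[[0,0,0],[0,0,0],[0,0,0],[0,0,0],[0,0,0],[0,0,0],[0,0,0],[0,0,0],[0,0,0],[0,0,0]],"claw":[0.7,0.7,0.7,0.7,0.7,0.7,0.7,0.7,0.7,0.7]}' 20; done
python3 -m crank '{"rotation":[[0,0.055,0],[0,0.055,0],[0,0.055,0],[0,0.055,0],[0,0.055,0],[0,0.055,0],[0,0.055,0],[0,0.055,0],[0,0,0],[0,0,0]],"delta_pos":[[-0.0027,0,0],[-0.0027,0,0],[-0.0027,0,0],[-0.0027,0,0],[-0.0027,0,0],[-0.0027,0,0],[-0.0027,0,0],[-0.0027,0,0],[0,0,0],[0,0,0]],"claw":[0.7,0.7,0.7,0.7,0.7,0.7,0.7,0.7,0.7,0.7]}' 20
python3 -c "
from h import *
s=read_state();R=cv2.Rodrigues(s['orientation'])[0]
print(R.round(3)); k=s['eef_pos']-R[:,2]*.0215; print('rel box', k-[.549,.1655,.125])"
```

```text
clock: 6.13
eef_pos: [0.5674, 0.1676, 0.0979]
orientation: [3.035, 0.178, -0.683]
ft_force: [-4.6, 0.2, 2.4]
grip_width: 0.029
finger_force: 21.6
clock: 6.97
eef_pos: [0.5674, 0.1676, 0.0979]
orientation: [3.035, 0.178, -0.683]
ft_force: [-4.6, -0.5, 2.0]
grip_width: 0.0287
finger_force: 21.6
clock: 7.8
eef_pos: [0.5455, 0.1649, 0.1012]
orientation: [3.136, 0.184, -0.007]
ft_force: [1.8, 1.9, -20.0]
grip_width: 0.029
finger_force: 22.0
[[ 0.993  0.117 -0.005]
 [ 0.117 -0.993 -0.001]
 [-0.005  0.    -1.   ]]
rel box [-0.00337401 -0.00058492 -0.00231044]
```

The stick is back at the middle within about 2 mm. I'll open, let it settle, then retreat straight up.

```bash
python3 -m crank '{"rotation":[[0,0,0],[0,0,0],[0,0,0],[0,0,0],[0,0,0],[0,0,0],[0,0,0],[0,0,0],[0,0,0],[0,0,0]],"delta_pos":[[0,0,0],[0,0,0],[0,0,0],[0,0,0],[0,0,0],[0,0,0],[0,0,0],[0,0,0],[0,0,0],[0,0,0]],"claw":[0.5,0.3,0.1,0,0,0,0,0,0,0]}' 20
python3 -c "
from h import *
c=camera('side');cv2.imwrite('pics/s6.png',cv2.resize(c['img'][200:350,130:330,::-1],(800,600),interpolation=cv2.INTER_CUBIC))"
```

```text
clock: 8.63
eef_pos: [0.5478, 0.1652, 0.1034]
orientation: [3.136, 0.183, -0.0]
ft_force: [0.2, -0.2, -0.6]
grip_width: 0.0852
finger_force: 0.0
```

View pics/s6.png

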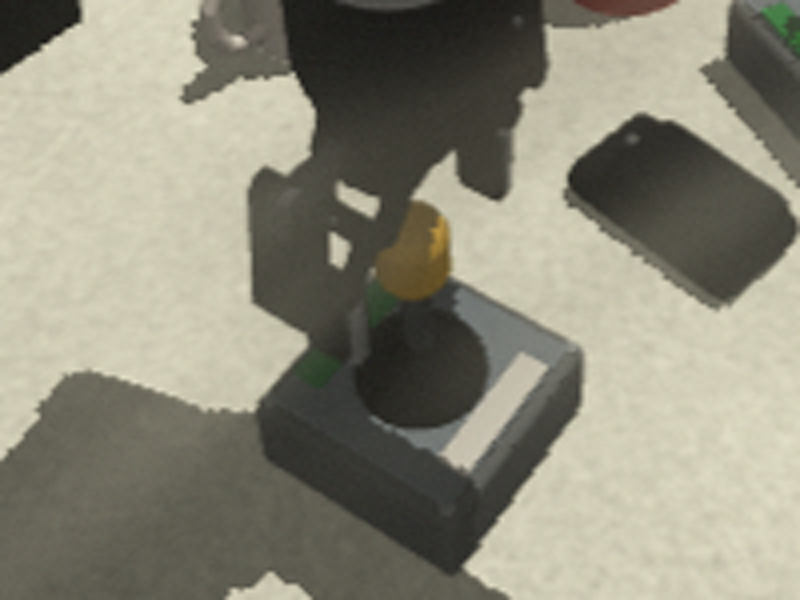

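The knob is free and upright at (412,250), with the fingers open on either side. I'll retreat straight up.

```bash
python3 -m crank '{"rotation":[[0,0,0],[0,0,0],[0,0,0],[0,0,0],[0,0,0],[0,0,0],[0,0,0],[0,0,0],[0,0,0],[0,0,0]],"delta_pos":[[0,0,-0.01],[0,0,-0.02],[0,0,-0.02],[0,0,-0.02],[0,0,-0.02],[0,0,-0.02],[0,0,-0.02],[0,0,0],[0,0,0],[0,0,0]],"claw":[0,0,0,0,0,0,0,0,0,0]}' 20
python3 -c "
from h import *
c=camera('side');cv2.imwrite('pics/s7.png',cv2.resize(c['img'][:,:,::-1],(800,600),interpolation=cv2.INTER_CUBIC))"
```

```text
clock: 9.52
eef_pos: [0.5476, 0.1652, 0.2332]
orientation: [3.136, 0.183, -0.0]
ft_force: [-0.1, 0.3, -0.4]
grip_width: 0.0857
finger_force: 0.0
```

View pics/s7.png

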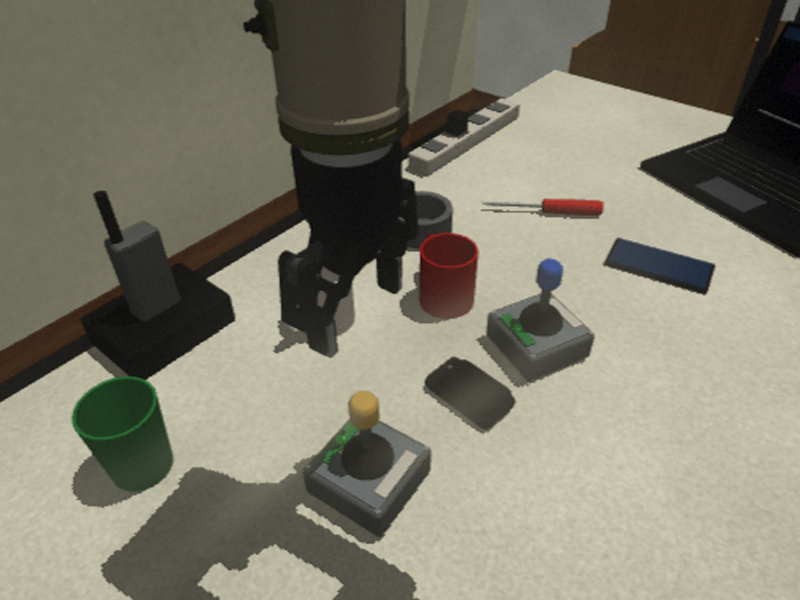

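The yellow stick is upright at (364,410), exactly where it began. The blue stick at (549,273) and the mugs have not moved, and the gripper is clear.

```bash
python3 -c "
from bench import sign_off
print(sign_off())"
```

```text
the job is handed in; nothing more can be done
None
```

I tilted the yellow-knob stick right over to its green bar, held it there for about 1.7 s, brought it back to the middle and let go; the blue-knobbed stick and the mug were left alone, and the job was handed in at about 9.6 s.

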